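# Tighten a specimen bottle's cap and show its label to the inspection camera

## Task

The square, flat-capped specimen bottle in the three-pocket rack has a loose cap: while it stands in the rack, screw the cap tight (clockwise seen from above, up to its stop). Then lift the bottle out and hold it upright in the air with its label squarely facing the lens of the inspection camera, the label centred on the lens axis and 15 cm from the lens, and finish still holding it there, keeping still. Leave the other two bottles standing in the rack, and do not knock the camera, the calculator or the mouse.

Things in the scene. Friction and masses are not known exactly. Their poses are not given: they have to be found in the camera images.
- bottle: Specimen bottle, the tallest and the only square one in the rack: white body 32 x 32 x 52 mm, neck of 19 mm diameter, flat-sided cap from 62 to 88 mm height; 75 to 140 g. Origin at the centre of its underside, z up. Paper label on the +x face (a strip of it shows on top of the shoulder, same side); in the rack the label looks away from the robot.
- label (a point): Centre of the label (white paper 25 x 34 mm with dark bars): on the bottle's +x face, 16.5 mm from its axis, 30 mm above its underside; axes as the bottle's.
- cap (a joint): How far the bottle's cap is unscrewed, rad: 0 is tight (a hard stop), growing anticlockwise seen from above; starts between 0.7 and 1.3. The cap turns on the bottle's axis, never comes off, does not rise or sink, and stays where it is left (0.05 N m of friction). The bottle can be lifted by the cap.
- cap_mid (a point): Middle of the cap, on the bottle's axis, 75 mm above its underside; turns with the cap. The cap is a rounded block 22 mm (its x, between the two ribbed flats, the ones to grip) by 34 mm (its y) by 26 mm high; when tight, its axes are the bottle's, the flats parallel to the label.
- rack: Grey rack fixed on the desk, 70 (x) x 240 (y) x 30 mm high, origin at the centre of its underside. Three square pockets along y at -85, 0 and +85 mm, 34 mm wide, 22 mm deep, floors 8 mm above the desk; which bottle stands in which varies. A pocket keeps the square bottle from turning (0.06 rad of play); it lifts straight out.
- round_bottle: Round bottle with a narrower round cap, 30 mm diameter, 68 mm high, in another pocket; origin at the centre of its underside. Leave it there.
- small_bottle: Small slim round bottle, 21 mm diameter, 57 mm high, in the remaining pocket; origin at the centre of its underside. Leave it there.
- inspection_camera: Inspection camera stand, fixed on the desk: round foot of 90 mm diameter, pillar of 16 mm diameter and 284 mm high 20 mm behind the foot's centre, carrying a head of 50 x 50 x 42 mm with a lens barrel of 39 mm diameter. Origin at the centre of the foot's underside. The lens looks level along -x of this frame.
- lens (a point): Centre of the camera's front lens, 70 mm ahead of the foot's centre, 160 to 220 mm above the desk (varies, the head stays clamped); it looks along -x of this frame, z up.
- focus (a point): Point in the air on the lens axis, 150 mm in front of the lens: where the label's centre is wanted. Axes as the lens: the label faces the lens when the bottle's +x points along this +x.
- calculator: Desk calculator, 140 x 82 x 16 mm, lying loose behind the rack; origin at the centre of its underside. Not to be knocked.
- mouse: Computer mouse, 113 x 60 x 40 mm, loose on the desk left of the rack; origin at the centre of its underside. Not to be knocked.
Things that resemble listed ones, but are neither listed nor needed, are in the scene too. Leave any orange look-alike of the small_bottle alone.

How it is judged (in metres and radians):
On the way, in this order (a step that is already met when the one before it is completed fails the run):
1. the cap is screwed tight while the bottle stands in the rack (value of joint cap below 0.12 rad and height (world z) of bottle below 0.02 m), for 0.2 s.
2. the bottle is lifted out of the rack (height (world z) of bottle above 0.06 m and contact force between bottle and the fingers above 0.5 N), for 0.2 s.
At the end, for the whole second after the job is handed in: The gripper still holds the bottle still in the air: cap tight (within 0.15 rad of the stop), label centre within 30 mm of the point 150 mm in front of the lens on its axis, bottle upright within 0.2 rad, label facing the lens within 0.25 rad; the other two bottles stand in their pockets (all of step 2 and value of joint cap below 0.15 rad and distance between label and focus below 0.03 m and angle between bottle's own z axis and vertical below 0.2 rad and angle between the x axis of bottle and the x axis of lens, either way round below 0.25 rad and x of lens in the frame of bottle above 0.05 m and linear speed of bottle below 0.03 m/s and angular speed of bottle below 0.3 rad/s and height (world z) of each of round_bottle, small_bottle below 0.025 m and angle between round_bottle's own z axis and vertical below 0.3 rad and angle between small_bottle's own z axis and vertical below 0.5 rad and contact force between bottle and inspection_camera below 0.05 N); the arm keeps its last pose, push and grip.
It fails at once if another bottle is pulled out of the rack or tipped (height (world z) of any of round_bottle, small_bottle above 0.04 m or angle between round_bottle's own z axis and vertical above 0.6 rad or angle between small_bottle's own z axis and vertical above 0.8 rad).
It fails at once if the camera is knocked (contact force between any of the arm, bottle and inspection_camera above 5 N or distance of lens from where it was at the start of the episode above 0.01 m).
It fails at once if the calculator or the mouse is knocked (distance of any of calculator, mouse from where it was at the start of the episode above 0.03 m).
It also fails if it takes over 42 s, if anything falls off the work surface, if the arm or the gripper's body presses on something with over 40 N, if the wrist force passes 120 N, or if a joint passes its speed limit or range.

## Robot

A 7-joint arm with a two-finger parallel gripper is mounted at the origin on a cart in front of the work surface, level with it; the furniture and walls round the work are solid. World frame = base frame: x ahead of the robot, y to its left, z up, the work surface at z = 0. Lengths are in m, angles in degrees, forces in N, time in s.
With the tool pointing down it reaches from about 0.425 to 0.875 m from the base axis. Payload 4.7 kg.
Tool frame: the origin (TCP) lies on the centre line of the jaws, within the pads' length; the fingertips stand 14 mm ahead of it and the grasp point (between the pads) lies 5 mm behind it; z points along the fingers, y is the line along which they close (so a half turn about z gives the same grasp; the last joint's range is limited). The gripper opens to 87 mm and grips with 3 to 60 N. Pads are 19 mm wide; open, the fingers measure 117 mm over their backs; the gripper's body (75 mm by 190 mm) begins 51 mm behind the grasp point.
Start: joints at [67.672, 18.392, -4.016, 83.108, 1.295, 78.541, -3.26], TCP at [0.255, -0.598, 0.237] pointing down, gripper open.
Joint ranges: [-163.93, 163.93], [-17.29, 119.83], [-79.2, 71.16], [3.27, 140.29], [-89.18, 269.18], [5.43, 117.66], [-154.24, 154.24]. Speed limits (degrees/s): [147.25, 147.25, 180, 180, 180, 180, 180].

## Interface

Orientations are given as [roll, pitch, yaw] about the fixed x, y, z axes, in that order (R = Rz(yaw) Ry(pitch) Rx(roll)).
In Python, from cell import env gives the robot as it stands.
- The arm moves only by the tool jog_arm, never from a script. Its argument "motion" is a list that holds one entry, the list of rows, each a list of 7 numbers: the shift along the tool's x, y, z in units of 0.1 m (1.0 is 0.1 m), then the turn, a rotation vector about the tool's x, y, z in units of 180 degrees (1.0 is 180 degrees), then the closure, from 0 (fully open) to 1 (shut). A call has 1 to 5 rows; each row is the pose to reach, as a shift and turn from the pose commanded when the call began, along the tool's axes at that moment, turning the shorter way round; what a row does not reach only later rows make up. A row lasts 1/10 s, in which the tool goes at most 50 mm and 8.59 degrees, less where a joint would pass 70% of its speed; a pose out of reach is approached as far as the arm can. A call with a number of a shift or a turn outside -1 to 1 is refused whole. A call with a gripper value outside its range is refused whole. The fingers move at their own pace and stop on an object; "grip_force" is the grip in N (left out, the last holds). Time passes only in rows, so rows that repeat a pose let the fingers close. It gives the time, the measured TCP pose, the force, the opening and the grip force at its end, in the units of the state.
- env.get_obs(): the state, without advancing time (a new reading comes with each control period).
- env.read_camera(name): name is "scene" or "top" or "wrist"; returns (picture, depth): 480x640x3 uint8, red, green, blue; 480x640 float32, m along the optical axis (not along the pixel's ray), 0 where there is no reading.
- env.camera_info(name): a dict with "camera_matrix" (3x3 intrinsics, pixels), "origin" and "orientation" of the camera in the world; the wrist camera has in their place "mount" (4x4, takes a point from camera to tool coordinates, whose origin is the TCP and whose axes are the flange's). Camera axes: x right, y down, z forward; pixel columns grow to the right and rows downward; lengths in m; the calibration is good to about 2 mm. The wrist camera is an equidistant fisheye: a pixel r from the principal point sees the ray r / f radians off the axis. A picture is of the moment at which its call begins: read the wrist's pose just before it. camera_info takes no time and is no camera call.
- env.sign_off(): hands the job in; it is judged then, once.
The state is a dict: "time_s": time; "qpos": joint angles; "joint_velocities": joint speeds; "effort": joint torques, N m; "tool_pos": TCP position; "tool_rot": TCP orientation; "force": force on the tool from outside, world axes, zero at the start; "wrist_torque": the same for the moment, N m; "grip_width": finger opening in m; "grasp_force": force on a finger pad.
Only numpy, scipy, OpenCV 4.12 (cv2) and the standard library are available. Lean on these libraries where they do the work, as an engineer would, in place of code of your own. Each camera call takes 0.05 s, during which the arm holds its last target. There are 200 camera calls.

## Working session

There is one attempt and no reset: what is moved stays moved. The work goes in short steps, Python scripts to look and compute and a tool call to move; the robot and the scene stay as the last step left them, time stands still between calls to the robot, and variables do not carry over. Pictures are saved under pics/ and viewed, at most 10 in all, crops included, and the job is handed in when it is done.

Besides the shell and the picture viewer there is one more tool, called after "Call:" as name([rows], argument=value, ...), one row to a line, values as JSON. jog_arm: Moves the arm, as the interface text tells. Shifts and turns lie within -1 to 1; 1 stands for 0.1 m of shift or 180 degrees of turn. Its arguments: {"type":"object","properties":{"motion":{"type":"array","items":{"type":"array","items":{"type":"array","items":{"type":"number"}}}},"grip_force":{"type":"number"}},"required":["motion"]}

```bash
ls; mkdir -p pics; cat > h.py <<'E'
import numpy as np, cv2
from cell import env
from scipy.spatial.transform import Rotation as R
def save(n,name):
    im,d=env.read_camera(n); cv2.imwrite(f'pics/{name}.png',im[:,:,::-1]); np.save(f'pics/{name}.npy',d); return im,d
def cam(n):
    c=env.camera_info(n); return np.array(c['camera_matrix']),c
E
python3 - <<'E'
from h import *
print(env.get_obs())
for n in ('scene','top','wrist'):
    print(n,env.camera_info(n))
a,_=save('scene','s0'); b,_=save('top','t0')
E
```

```text
pics
{'time_s': 0.0, 'qpos': array([67.67362036, 18.43855856, -4.0157539 , 83.17470234,  1.29699757,
       78.54036559, -3.25961922]), 'joint_velocities': array([-0.07369696, -0.03597992,  0.1001227 , -0.05422954,  0.04334666,
       -0.13651625,  0.00549354]), 'effort': array([-2.47310209e-05, -4.91294539e+01, -4.03822884e-01, -3.12527204e+01,
       -6.39894395e-02,  4.36927029e-02,  1.72765772e-04]), 'tool_pos': array([ 0.25511657, -0.59727386,  0.23546896]), 'tool_rot': array([-1.79891728e+02,  7.61871238e-03,  2.31371226e+01]), 'force': array([-0.68171806, -0.06076672, -0.2738878 ]), 'wrist_torque': array([ 0.01935537, -0.00477169,  0.00508653]), 'grasp_force': 0.0, 'grip_width': 0.08717016902187416}
scene {'camera_matrix': array([[536.6359792 ,   0.        , 323.70574348],
       [  0.        , 536.6359792 , 249.40524186],
       [  0.        ,   0.        ,   1.        ]]), 'origin': array([0.18706261, 0.81577677, 0.61692635]), 'orientation': array([-1.23266629e+02,  3.03031775e-02, -1.47448283e+02])}
top {'camera_matrix': array([[471.45054227,   0.        , 317.15383195],
       [  0.        , 471.45054227, 234.49389747],
       [  0.        ,   0.        ,   1.        ]]), 'origin': array([0.48550863, 0.19169448, 1.01066424]), 'orientation': array([-172.93097916,    0.70841673,  -91.03283292])}
wrist {'camera_matrix': array([[371.64829954,   0.        , 321.52571353],
       [  0.        , 371.64829954, 234.60835507],
       [  0.        ,   0.        ,   1.        ]]), 'mount': array([[ 1.00520224e-03, -9.52912208e-01, -3.03244643e-01,
         8.29313484e-02],
       [ 9.99998993e-01,  6.53952063e-04,  1.25984856e-03,
        -1.03037778e-04],
       [-1.00221762e-03, -3.03245604e-01,  9.52911905e-01,
        -1.47050117e-01],
       [ 0.00000000e+00,  0.00000000e+00,  0.00000000e+00,
         1.00000000e+00]])}
```

View pics/s0.png

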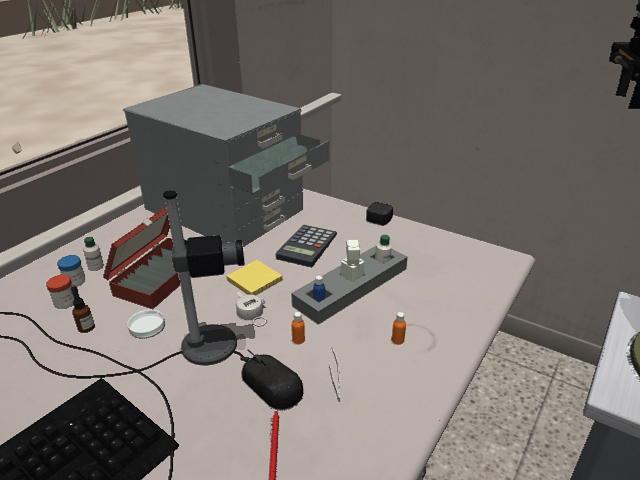

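View pics/t0.png

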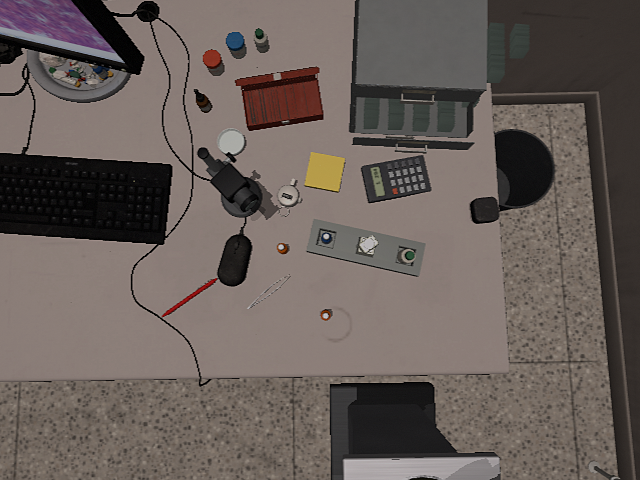

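The scene view shows the rack at (350,283): a blue-capped bottle (320,288), the white square bottle (352,258) and a green-capped round one (384,248). Two orange look-alikes stand at (298,328) and (399,328), outside the rack. The inspection camera's pillar is at (185,280) and its lens at (235,253). In the top view the square bottle is at (368,244), the rack runs from (326,238) to (407,255), and the lens is at (250,203). The square bottle fits as the only square, tallest one; I'll confirm it in one crop while measuring.

```bash
cat >> h.py <<'E'
def cloud(n,d):
    K,c=cam(n); v,u=np.mgrid[:480,:640]
    P=np.stack([(u-K[0,2])/K[0,0]*d,(v-K[1,2])/K[1,1]*d,d],-1)
    return P@R.from_euler('xyz',c['orientation'],degrees=True).as_matrix().T+c['origin']
E
python3 - <<'E'
from h import *
t=cv2.imread('pics/t0.png'); s=cv2.imread('pics/s0.png')
a=cv2.resize(t[210:285,300:430],None,fx=5,fy=5,interpolation=cv2.INTER_CUBIC)
b=cv2.resize(s[220:325,280:420],None,fx=4,fy=4,interpolation=cv2.INTER_CUBIC)[:, :560]
a=cv2.resize(t[205:285,310:430],(480,320),interpolation=cv2.INTER_CUBIC); b=cv2.resize(s[225:305,300:400],(320,256),interpolation=cv2.INTER_CUBIC)
o=np.zeros((320,800,3),np.uint8); o[:,:480]=a; o[:256,480:]=b; cv2.imwrite('pics/crop1.png',o)
for n,f in (('top','t0'),('scene','s0')):
    P=cloud(n,np.load(f'pics/{f}.npy')); d=np.load(f'pics/{f}.npy')
    np.save(f'pics/{f}_P.npy',P); 
    print(n,'desk z',np.median(P[...,2][(d>0)&(abs(P[...,2])<.03)]))
    z=P[...,2]; ok=d>0
    def box(nm,m):
        p=P[m]; 
        if len(p)<5: print(nm,len(p));return
        r=cv2.minAreaRect(p[:,:2].astype(np.float32)*1000); print(nm,len(p),p.mean(0).round(4),'rect',np.round(r[0],1),np.round(r[1],1),round(r[2],1),'z',z[m].min().round(3),z[m].max().round(3))
    v,u=np.mgrid[:480,:640]
    roi=(u>300)&(u<430)&(v>210)&(v<285) if n=='top' else (u>285)&(u<415)&(v>225)&(v<325)
    box('racktop',ok&roi&(z>.022)&(z<.034))
    box('captop',ok&roi&(z>.090)&(z<.102))
    box('capall',ok&roi&(z>.073)&(z<.102))
    box('shoulder',ok&roi&(z>.055)&(z<.065))
    roi=(u>185)&(u<268)&(v>140)&(v<222) if n=='top' else (u>155)&(u<250)&(v>185)&(v<365)
    box('pillartop',ok&roi&(z>.265)&(z<.3))
    for lo,hi in ((.01,.02),(.14,.16),(.16,.18),(.18,.2),(.2,.22),(.22,.24),(.24,.26)): box(f'head{lo}',ok&roi&(z>lo)&(z<hi))
E
```

```text
top desk z -0.0007154521484338261
racktop 3044 [0.579  0.1001 0.0289] rect [580.  100.3] [240.1  71. ] 76.2 z 0.022 0.034
captop 194 [0.5796 0.1008 0.0949] rect [580.  100.8] [22.3 33. ] 35.7 z 0.09 0.099
capall 269 [0.5744 0.0847 0.09  ] rect [573.9  63.2] [111.8  35.6] 81.5 z 0.073 0.099
shoulder 132 [0.5729 0.0855 0.0591] rect [578.1  96.5] [188.  30.] 74.6 z 0.055 0.065
pillartop 127 [0.7105 0.3784 0.2806] rect [711.2 379.1] [16.7 18.5] 82.6 z 0.265 0.286
head0.01 554 [0.7485 0.3745 0.0125] rect [739.7 368.2] [168.6  86.8] 4.5 z 0.01 0.017
head0.14 3
head0.16 110 [0.6763 0.3364 0.174 ] rect [683.5 347.3] [102.3  48.1] 28.6 z 0.161 0.18
head0.18 1308 [0.6817 0.3499 0.1929] rect [685.2 348.4] [102.1  61.6] 39.7 z 0.18 0.2
head0.2 35 [0.7071 0.3757 0.2105] rect [708.3 376.8] [ 8.3 15.7] 38.7 z 0.2 0.22
head0.22 37 [0.7073 0.3756 0.2298] rect [707.6 375.7] [ 7.2 14.8] 41.4 z 0.22 0.239
head0.24 44 [0.7072 0.3761 0.2503] rect [708.7 376.5] [ 8.2 15.7] 42.9 z 0.241 0.259
scene desk z 3.134760640027823e-05
racktop 2427 [0.5771 0.1233 0.0288] rect [580.5 103.4] [242.4  73.4] 76.2 z 0.022
[... 245 characters left out ...]
32.6 z 0.055 0.065
pillartop 209 [0.7089 0.3842 0.2769] rect [711.6 381.9] [17.6 18.1] 49.0 z 0.265 0.284
head0.01 2159 [0.7583 0.3084 0.0129] rect [832.7 225.8] [190.4 540.8] 47.0 z 0.01 0.02
head0.14 294 [0.7635 0.2567 0.1504] rect [763.3 244.8] [ 77.9 328.9] 33.1 z 0.14 0.16
head0.16 724 [0.6735 0.3664 0.1709] rect [715.5 249.1] [ 95.7 291.7] 19.7 z 0.16 0.18
head0.18 1540 [0.6776 0.3622 0.192 ] rect [681.3 355.9] [103.7  59.7] 28.7 z 0.18 0.2
head0.2 139 [0.7078 0.3852 0.21  ] rect [708.8 385.1] [15.8 11.2] 42.9 z 0.2 0.22
head0.22 144 [0.7078 0.3853 0.2304] rect [708.6 385. ] [15.8 10. ] 44.3 z 0.22 0.24
head0.24 152 [0.7077 0.3851 0.2502] rect [708.8 384.9] [16.1 10. ] 44.1 z 0.24 0.26
```

View pics/crop1.png

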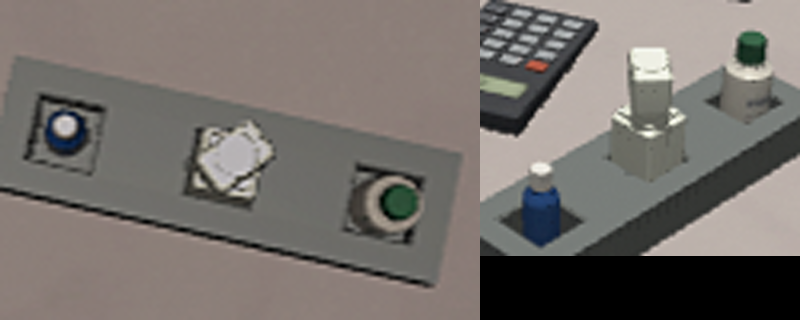

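The crop confirms the square white bottle in the middle pocket at top-view pixel (368,244), with its cap visibly turned. The blue slim bottle (326,238) and the green-capped round one (407,255) are the other two. The sizes fit: rack 240x71 mm and cap 22x33 mm, with the cap top at 0.096. Next I'll refine the lens axis.

```bash
python3 - <<'E'
from h import *
th=np.radians(218.6); e=np.array([np.cos(th),np.sin(th)]); n=np.array([-e[1],e[0]]); p0=np.array([.7110,.3805])
v,u=np.mgrid[:480,:640]
for f,roi in (('t0',(u>185)&(u<268)&(v>140)&(v<222)),('s0',(u>155)&(u<250)&(v>185)&(v<365))):
    P=np.load(f'pics/{f}_P.npy'); m=roi&(P[...,2]>.12)&(P[...,2]<.3)&(np.linalg.norm(P[...,:2]-[.69,.36],axis=-1)<.12)
    p=P[m]; s=(p[:,:2]-p0)@e; l=(p[:,:2]-p0)@n
    print(f,'s max pct',np.percentile(s,[95,99,100]).round(4))
    for a in np.arange(-.04,.1,.01):
        k=(s>a)&(s<a+.01)
        if k.sum()>8: print(round(a,2),k.sum(),'l',l[k].min().round(4),l[k].max().round(4),'mean',l[k].mean().round(4),'z',np.percentile(p[k,2],[2,50,98]).round(4))
# screw per call
a=np.array([.255,-.598]);b=np.array([.580,.1025]);
E
```

```text
t0 s max pct [0.0887 0.0907 0.0916]
-0.01 138 l -0.0147 0.0382 mean 0.0101 z [0.1786 0.1901 0.2851]
0.0 329 l -0.0139 0.0396 mean 0.0058 z [0.1759 0.2242 0.2835]
0.01 131 l -0.0216 0.0268 mean 0.0034 z [0.1928 0.1959 0.1983]
0.02 153 l -0.0221 0.0277 mean 0.003 z [0.1932 0.1961 0.1989]
0.03 158 l -0.0213 0.0287 mean 0.0038 z [0.1931 0.1961 0.1987]
0.04 152 l -0.0202 0.0294 mean 0.0043 z [0.1924 0.1962 0.1991]
0.05 196 l -0.0192 0.0301 mean 0.0071 z [0.1664 0.1951 0.1985]
0.06 128 l -0.0171 0.0228 mean 0.002 z [0.1659 0.1891 0.1954]
0.07 97 l -0.0096 0.0226 mean 0.0057 z [0.1797 0.1898 0.1939]
0.08 145 l -0.0111 0.0259 mean 0.0094 z [0.1647 0.19   0.1959]
0.09 43 l -0.0104 0.0125 mean 0.0005 z [0.1621 0.1795 0.1945]
s0 s max pct [0.0802 0.0874 0.0894]
-0.02 38 l -0.0168 0.0102 mean -0.0091 z [0.1644 0.1872 0.1914]
-0.01 630 l -0.0187 0.0081 mean -0.008 z [0.1257 0.2108 0.2837]
0.0 623 l -0.0195 0.0373 mean -0.0054 z [0.124  0.2044 0.2833]
0.01 274 l -0.0263 0.0243 mean -0.013 z [0.1578 0.1927 0.1985]
0.02 286 l -0.0254 0.0269 mean -0.0132 z [0.1594 0.1918 0.1985]
0.03 287 l -0.0243 0.0261 mean -0.012 z [0.1591 0.1926 0.1985]
0.04 286 l -0.0248 0.0277 mean -0.0116 z [0.1583 0.1914 0.1984]
0.05 287 l -0.023 0.0284 mean -0.0112 z [0.1589 0.1896 0.1979]
0.06 158 l -0.014 0.0149 mean -0.0057 z [0.1667 0.1856 0.1936]
0.07 161 l -0.0128 0.0133 mean -0.0047 z [0.1649 0.1859 0.1948]
0.08 163 l -0.0148 0.0134 mean -0.0063 z [0.1624 0.1852 0.1963]
```

Lens axis: pillar at (0.711, 0.3805), lens at about (0.645, 0.3195, 0.176), and lens +x yaw of about 42.7°. The head's lateral offset agrees with that slope. Focus is at about (0.535, 0.218, 0.176). The cap is at about (0.580, 0.1025), unscrewed by roughly 49.5°. I'm approaching along an arc made of identical steps.

Call:
jog_arm([
  [[0.327,0.021,0,0,0,-0.0211,0.3],[0.654,0.041,0,0,0,-0.0422,0.3],[0.981,0.062,0,0,0,-0.0633,0.3]],
], grip_force=20)

```text
time_s: 0.4
tool_pos: [0.3487, -0.5643, 0.236]
tool_rot: [-180.0, -0.0, 34.6]
force: [0.1, -1.0, -0.6]
grip_width: 0.0702
grasp_force: 0.0
```

Call:
jog_arm([
  [[0.327,0.021,0,0,0,-0.0211,0.3],[0.654,0.041,0,0,0,-0.0422,0.3],[0.981,0.062,0,0,0,-0.0633,0.3]],
])

```text
time_s: 0.7
tool_pos: [0.4332, -0.5135, 0.2359]
tool_rot: [-179.9, 0.0, 46.1]
force: [0.8, 0.4, -0.2]
grip_width: 0.0617
grasp_force: 0.0
```

Call:
jog_arm([
  [[0.327,0.021,0,0,0,-0.0211,0.3],[0.654,0.041,0,0,0,-0.0422,0.3],[0.981,0.062,0,0,0,-0.0633,0.3]],
])

```text
time_s: 1.0
tool_pos: [0.5057, -0.4471, 0.2359]
tool_rot: [-179.9, -0.0, 57.5]
force: [-0.1, -1.0, -0.2]
grip_width: 0.0608
grasp_force: 0.0
```

Call:
jog_arm([
  [[0.327,0.021,0,0,0,-0.0211,0.3],[0.654,0.041,0,0,0,-0.0422,0.3],[0.981,0.062,0,0,0,-0.0633,0.3]],
])

```text
time_s: 1.3
tool_pos: [0.5637, -0.3678, 0.2359]
tool_rot: [-179.9, -0.0, 68.9]
force: [0.0, 0.1, -0.1]
grip_width: 0.0611
grasp_force: 0.0
```

Call:
jog_arm([
  [[0.327,0.021,0,0,0,-0.0211,0.3],[0.654,0.041,0,0,0,-0.0422,0.3],[0.981,0.062,0,0,0,-0.0633,0.3]],
])

```text
time_s: 1.6
tool_pos: [0.6048, -0.278, 0.2362]
tool_rot: [-180.0, -0.0, 80.3]
force: [0.4, 0.3, -0.0]
grip_width: 0.0608
grasp_force: 0.0
```

Call:
jog_arm([
  [[0.327,0.021,0,0,0,-0.0211,0.3],[0.654,0.041,0,0,0,-0.0422,0.3],[0.981,0.062,0,0,0,-0.0633,0.3]],
])

```text
time_s: 1.9
tool_pos: [0.6275, -0.1819, 0.2365]
tool_rot: [-180.0, 0.0, 91.8]
force: [0.8, -0.1, -0.1]
grip_width: 0.0609
grasp_force: 0.0
```

Call:
jog_arm([
  [[0.327,0.021,0,0,0,-0.0211,0.3],[0.654,0.041,0,0,0,-0.0422,0.3],[0.981,0.062,0,0,0,-0.0633,0.3]],
])

```text
time_s: 2.2
tool_pos: [0.6308, -0.0835, 0.2366]
tool_rot: [-180.0, 0.0, 103.2]
force: [-0.6, -0.7, 0.5]
grip_width: 0.0608
grasp_force: 0.0
```

Call:
jog_arm([
  [[0.327,0.021,0,0,0,-0.0211,0.3],[0.654,0.041,0,0,0,-0.0422,0.3],[0.981,0.062,0,0,0,-0.0633,0.3]],
])

```text
time_s: 2.5
tool_pos: [0.6145, 0.0135, 0.2366]
tool_rot: [-180.0, 0.0, 114.6]
force: [0.4, -0.0, 0.5]
grip_width: 0.0612
grasp_force: 0.0
```

Call:
jog_arm([
  [[0.327,0.021,0,0,0,-0.0211,0.3],[0.654,0.041,0,0,0,-0.0422,0.3],[0.981,0.062,0,0,0,-0.0633,0.3],[0.981,0.062,0,0,0,-0.0633,0.3]],
])

```text
time_s: 2.9
tool_pos: [0.5779, 0.1107, 0.2372]
tool_rot: [179.9, -0.1, 126.4]
force: [-0.1, 0.8, -0.7]
grip_width: 0.0609
grasp_force: 0.0
```

```bash
cat >> h.py <<'E'
def wcloud(d):
    K,c=cam('wrist'); o=env.get_obs(); v,u=np.mgrid[:480,:640]
    x=(u-K[0,2])/K[0,0]; y=(v-K[1,2])/K[0,0]; r=np.hypot(x,y)+1e-9; t=np.tan(np.minimum(r,1.4))/r
    P=np.stack([x*t*d,y*t*d,d],-1); M=np.array(c['mount']); P=P@M[:3,:3].T+M[:3,3]
    return P@R.from_euler('xyz',o['tool_rot'],degrees=True).as_matrix().T+o['tool_pos']
E
python3 - <<'E'
from h import *
im,d=save('wrist','w1'); P=wcloud(d); z=P[...,2]; o=env.get_obs(); print(o['tool_pos'],o['tool_rot'],o['qpos'])
near=(d>0)&(np.hypot(P[...,0]-.58,P[...,1]-.1)<.2)
for nm,lo,hi,rr in (('rack',.024,.034,.2),('cap',.09,.103,.04),('sh',.055,.065,.04)):
    m=near&(z>lo)&(z<hi)&(np.hypot(P[...,0]-.58,P[...,1]-.1)<rr); p=P[m]
    if len(p)>5: r=cv2.minAreaRect(p[:,:2].astype(np.float32)*1000); vv,uu=np.where(m); print(nm,len(p),np.round(r[0],1),np.round(r[1],1),round(r[2],1),z[m].mean().round(4),uu.mean(),vv.mean())
E
```

```text
[0.57912743 0.1072039  0.23702997] [ 1.79964530e+02 -1.71561563e-03  1.26122507e+02] [ 21.76099558  14.90694585 -41.19873695  91.01001906   9.97006239
  77.81074072  15.53459688]
rack 11997 [546.7 155.1] [322.6 218.3] 65.2 0.0287 328.3204134366925 202.33141618738017
cap 1055 [580.1  98.4] [22.8 33.8] 33.4 0.0948 317.00284360189573 232.7355450236967
sh 323 [579.9  98. ] [32.7 31.5] 74.9 0.0587 317.6780185758514 216.1888544891641
```

View pics/w1.png

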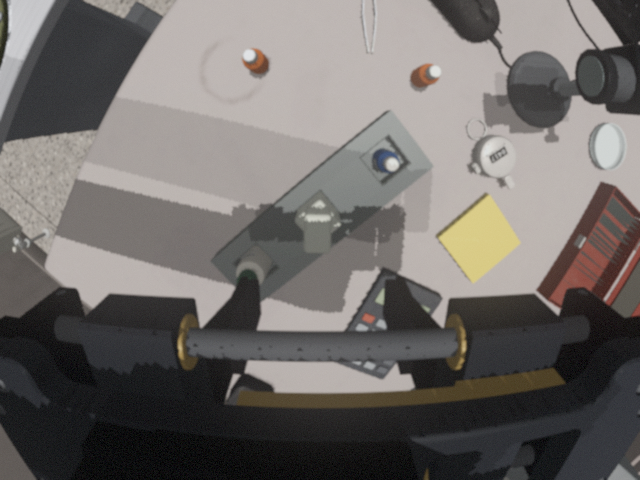

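The wrist view shows the cap at (317,233), centred between the fingers, with the rack running from (225,265) to (415,145). The arm was still settling, so I'll measure once more at rest.

```bash
python3 - <<'E'
from h import *
for i in range(3):
    o=env.get_obs(); im,d=env.read_camera('wrist'); P=wcloud(d); z=P[...,2]; print(o['tool_pos'],env.get_obs()['tool_pos'],o['tool_rot'])
    for nm,lo,hi,rr in (('cap',.09,.103,.04),('sh',.055,.065,.04)):
        m=(d>0)&(z>lo)&(z<hi)&(np.hypot(P[...,0]-.58,P[...,1]-.1)<rr); p=P[m]
        r=cv2.minAreaRect(p[:,:2].astype(np.float32)*1000); print(nm,np.round(r[0],1),np.round(r[1],1),round(r[2],1))
E
```

```text
[0.57912743 0.1072039  0.23702997] [0.57999803 0.1046099  0.23679019] [ 1.79964530e+02 -1.71561563e-03  1.26122507e+02]
cap [579.9  99.1] [22.3 35.1] 35.3
sh [579.4  99.1] [32.9 31.8] 77.1
[0.57999803 0.1046099  0.23679019] [0.58054622 0.10297084 0.23657805] [-1.79998017e+02  5.30097373e-02  1.25898001e+02]
cap [579.3 100.5] [22.3 33.7] 35.0
sh [579.6 100. ] [32.4 32.6] 76.9
[0.58054622 0.10297084 0.23657805] [0.58080681 0.10205715 0.2364356 ] [-1.79979939e+02  6.10194834e-02  1.25738701e+02]
cap [578.7 101.2] [22.8 32.8] 35.0
sh [579.2 100.8] [32.6 32.4] 76.0
```

Call:
jog_arm([
  [[0,-0.013,0.25,0,0,0.002,0.3],[0,-0.013,0.5,0,0,0.002,0.3],[0,-0.013,0.75,0,0,0.002,0.3],[0,-0.013,1.0,0,0,0.002,0.3]],
])

```text
time_s: 3.5
tool_pos: [0.5801, 0.1004, 0.1354]
tool_rot: [-180.0, 0.0, 125.2]
force: [0.7, -0.0, 0.3]
grip_width: 0.0608
grasp_force: 0.0
```

Call:
jog_arm([
  [[0,0,0.2,0,0,0,0.3],[0,0,0.4,0,0,0,0.3],[0,0,0.53,0,0,0,0.3],[0,0,0.54,0,0,0,0.3],[0,0,0.54,0,0,0,0.3]],
])

```text
time_s: 4.0
tool_pos: [0.5799, 0.1017, 0.0827]
tool_rot: [-180.0, -0.0, 125.3]
force: [-0.0, -0.4, 0.4]
grip_width: 0.0608
grasp_force: 0.0
```

Call:
jog_arm([
  [[0,0,0,0,0,0,0.6],[0,0,0,0,0,0,0.7],[0,0,0,0,0,0,0.8],[0,0,0,0,0,0,1],[0,0,0,0,0,0,1]],
], grip_force=25)

```text
time_s: 4.5
tool_pos: [0.5797, 0.1022, 0.0828]
tool_rot: [180.0, 0.0, 125.3]
force: [-0.4, -0.0, 0.3]
grip_width: 0.0288
grasp_force: 0.0
```

Call:
jog_arm([
  [[0,0,0,0,0,0,1],[0,0,0,0,0,0,1],[0,0,0,0,0,0,1],[0,0,0,0,0,0,1]],
])

```text
time_s: 4.9
tool_pos: [0.5797, 0.1022, 0.0826]
tool_rot: [180.0, 0.0, 125.3]
force: [0.4, -0.2, 0.7]
grip_width: 0.0217
grasp_force: 25.0
```

Call:
jog_arm([
  [[0,0,0,0,0,0.045,1],[0,0,0,0,0,0.09,1],[0,0,0,0,0,0.135,1],[0,0,0,0,0,0.18,1],[0,0,0,0,0,0.225,1]],
])

```text
time_s: 5.4
tool_pos: [0.5797, 0.1022, 0.0826]
tool_rot: [180.0, -0.0, 84.5]
force: [0.2, -0.3, 0.1]
grip_width: 0.0218
grasp_force: 25.0
```

```bash
python3 -c "
from h import *
o=env.get_obs();print(o['wrist_torque'],o['tool_rot'],o['grip_width'])"
```

```text
[ 0.01699167 -0.08905431  0.07485059] [ 1.79983287e+02 -3.96748249e-04  8.45044419e+01] 0.021790798296521807
```

Call:
jog_arm([
  [[0,0,0,0,0,0.01,1],[0,0,0,0,0,0.02,1],[0,0,0,0,0,0.03,1],[0,0,0,0,0,0.04,1],[0,0,0,0,0,0.045,1]],
])

```text
time_s: 5.9
tool_pos: [0.5797, 0.1022, 0.0826]
tool_rot: [180.0, -0.0, 76.7]
force: [1.0, 0.1, 1.2]
grip_width: 0.0218
grasp_force: 25.0
```

```bash
python3 -c "
from h import *
o=env.get_obs();print(o['wrist_torque'],o['tool_rot'],o['grip_width'])"
```

```text
[ 0.09369403 -0.08595895  0.07869276] [ 1.79991641e+02 -5.91610240e-03  7.66631118e+01] 0.02178182878456335
```

Call:
jog_arm([
  [[0,0,0,0,0,0.005,1],[0,0,0,0,0,0.01,1],[0,0,0,0,0,0.015,1],[0,0,0,0,0,0.015,1]],
])

```text
time_s: 6.3
tool_pos: [0.5797, 0.1022, 0.0826]
tool_rot: [180.0, -0.0, 74.0]
force: [0.4, 0.3, 0.8]
grip_width: 0.0219
grasp_force: 25.0
```

```bash
python3 -c "
from h import *
o=env.get_obs();print(o['wrist_torque'],o['tool_rot'],o['grip_width'])"
```

```text
[ 0.05951386 -0.15434779 -0.01947387] [ 1.79987355e+02 -5.98749242e-03  7.39941526e+01] 0.021943492559576085
```

Call:
jog_arm([
  [[0,0,0,0,0,0.005,1],[0,0,0,0,0,0.01,1],[0,0,0,0,0,0.01,1]],
])

```text
time_s: 6.6
tool_pos: [0.5797, 0.1022, 0.0826]
tool_rot: [180.0, 0.0, 72.2]
force: [0.8, -0.8, 1.9]
grip_width: 0.022
grasp_force: 25.0
```

```bash
python3 -c "
from h import *
o=env.get_obs();print(o['wrist_torque'],o['tool_rot'],o['grip_width'])"
```

```text
[ 0.10748414 -0.18521376  0.16338212] [1.79984779e+02 3.24784998e-03 7.22083823e+01] 0.022002409221919827
```

Call:
jog_arm([
  [[0,0,0,0,0,0.005,1],[0,0,0,0,0,0.01,1],[0,0,0,0,0,0.01,1]],
])

```text
time_s: 6.9
tool_pos: [0.5797, 0.1022, 0.0826]
tool_rot: [180.0, 0.0, 70.4]
force: [0.6, 0.3, 3.1]
grip_width: 0.0217
grasp_force: 25.0
```

```bash
python3 - <<'E'
from h import *
T=[]
for i in range(4):
    T.append(env.get_obs()['wrist_torque']); im,d=save('wrist','w2')
o=env.get_obs(); print(np.round(T,3),o['tool_rot'],o['grip_width'])
im2,d2=save('top','t2'); P=cloud('top',d2); z=P[...,2]
for P,d in ((P,d2),(wcloud(d),d)):
  z=P[...,2]
  for nm,lo,hi in (('cap',.088,.103),('sh',.055,.065)):
    m=(d>0)&(z>lo)&(z<hi)&(np.hypot(P[...,0]-.58,P[...,1]-.101)<.03); p=P[m]
    if len(p)>9: r=cv2.minAreaRect(p[:,:2].astype(np.float32)*1000); print(nm,len(p),np.round(r[0],1),np.round(r[1],1),round(r[2],1))
cv2.imwrite('pics/w2c.png',cv2.resize(im[180:340,220:420,::-1],(800,600)))
E
```

```text
[[ 0.041 -0.235  0.588]
 [-0.04  -0.247  0.515]
 [ 0.025 -0.168  0.526]
 [-0.032 -0.168  0.566]] [1.79985865e+02 6.98042941e-03 7.04409412e+01] 0.021844566853513218
cap 3403 [581.5 108.6] [21.2 44.9] 71.6
sh 847 [582.6 112.3] [12.1 31.8] 69.5
```

View pics/w2c.png

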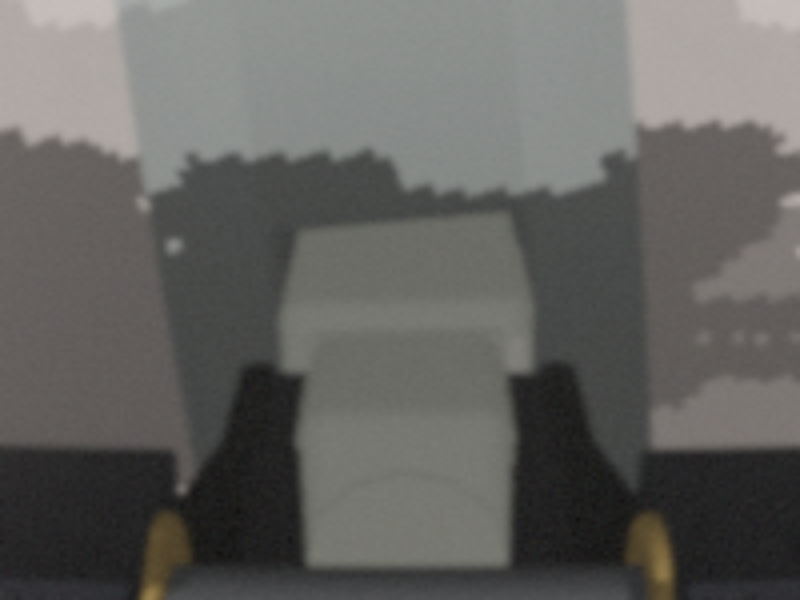

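The wrist crop shows the cap seated squarely between the pads at (410,450), with the shoulder parallel to it. The wrist moment jumped to 0.55 N m, so the cap is on its stop. I'll ease back by 1°, hold briefly, then lift.

Call:
jog_arm([
  [[0,0,0,0,0,-0.006,1],[0,0,0,0,0,-0.006,1],[0,0,0,0,0,-0.006,1]],
], grip_force=30)

```text
time_s: 7.45
tool_pos: [0.5797, 0.1021, 0.0826]
tool_rot: [180.0, -0.0, 71.5]
force: [1.6, -0.5, 2.3]
grip_width: 0.0217
grasp_force: 30.0
```

Call:
jog_arm([
  [[0,0,-0.1,0,0,0,1],[0,0,-0.3,0,0,0,1],[0,0,-0.5,0,0,0,1],[0,0,-0.75,0,0,0,1],[0,0,-1,0,0,0,1]],
])

```text
time_s: 7.95
tool_pos: [0.5785, 0.1018, 0.1832]
tool_rot: [-179.9, 0.1, 71.4]
force: [0.7, -0.3, -1.4]
grip_width: 0.0218
grasp_force: 30.0
```

Call:
jog_arm([
  [[0,0,-0.2,0,0,0,1],[0,0,-0.35,0,0,0,1],[0,0,-0.38,0,0,0,1],[0,0,-0.38,0,0,0,1],[0,0,-0.38,0,0,0,1]],
])

```text
time_s: 8.45
tool_pos: [0.5788, 0.1019, 0.2192]
tool_rot: [-179.9, 0.1, 71.5]
force: [-0.7, 0.3, -2.1]
grip_width: 0.0224
grasp_force: 30.0
```

```bash
python3 - <<'E'
from h import *
o=env.get_obs(); p=o['tool_pos']; Rm=R.from_euler('xyz',o['tool_rot'],degrees=True)
print(o['tool_pos'],o['tool_rot'],o['grip_width'],o['qpos'])
print((Rm.inv().apply(np.array([.5225,.2066,.2206])-p)*10).round(3),'turn',(o['tool_rot'][2]-132.7)/180)
im,d=env.read_camera('wrist'); P=wcloud(d); z=P[...,2]; 
m=(d>0)&(z>p[2]-.05)&(z<p[2]-.02)&(np.hypot(P[...,0]-p[0],P[...,1]-p[1])<.03); q=P[m]
r=cv2.minAreaRect(q[:,:2].astype(np.float32)*1000); print(len(q),np.round(r[0],1),np.round(r[1],1),round(r[2],1))
E
```

```text
[0.57883606 0.10189918 0.21921303] [-1.79878806e+02  6.58519663e-02  7.14934782e+01] 0.02237063509294213 [ 13.78985264  13.77511407 -30.78117641  92.73837487   7.21142383
  75.61548649 -36.58516557]
[ 0.814 -0.867 -0.013] turn -0.3400362321232612
1690 [581.8 111.9] [11.9 32.3] 72.0
```

Call:
jog_arm([
  [[0.1,-0.11,0,0,0,-0.02,1],[0.29,-0.31,0,0,0,-0.06,1],[0.49,-0.52,0,0,0,-0.1,1],[0.69,-0.73,0,0,0,-0.14,1],[0.814,-0.867,-0.013,0,0,-0.17,1]],
])

```text
time_s: 9.0
tool_pos: [0.5211, 0.2092, 0.2207]
tool_rot: [-179.9, -0.1, 102.5]
force: [0.3, -0.2, -0.8]
grip_width: 0.0217
grasp_force: 30.0
```

Call:
jog_arm([
  [[0,0,0,0,0,-0.04,1],[0,0,0,0,0,-0.08,1],[0,0,0,0,0,-0.12,1],[0,0,0,0,0,-0.155,1],[0,0,0,0,0,-0.17,1]],
])

```text
time_s: 9.5
tool_pos: [0.5226, 0.2066, 0.2206]
tool_rot: [-179.9, -0.1, 132.9]
force: [0.5, -0.2, -0.8]
grip_width: 0.0216
grasp_force: 30.0
```

Call:
jog_arm([
  [[0,0,0,0,0,0,1],[0,0,0,0,0,0,1],[0,0,0,0,0,0,1],[0,0,0,0,0,0,1],[0,0,0,0,0,0,1]],
])

```text
time_s: 10.0
tool_pos: [0.5232, 0.2069, 0.2218]
tool_rot: [-180.0, 0.0, 132.7]
force: [0.9, -0.9, -0.4]
grip_width: 0.0217
grasp_force: 30.0
```

```bash
python3 - <<'E'
from h import *
o=env.get_obs(); p=o['tool_pos']; print(p,o['tool_rot'],o['grip_width'],o['joint_velocities'].round(2))
im,d=env.read_camera('wrist'); P=wcloud(d); z=P[...,2]
m=(d>0)&(z>p[2]-.05)&(z<p[2]-.02)&(np.hypot(P[...,0]-p[0],P[...,1]-p[1])<.03); q=P[m]
r=cv2.minAreaRect(q[:,:2].astype(np.float32)*1000); print('shoulder',len(q),np.round(r[0],1),np.round(r[1],1),round(r[2],1))
s,d=save('scene','s3'); t,_=save('top','t3')
P=cloud('scene',d); m=(d>0)&(np.hypot(P[...,0]-.5225,P[...,1]-.2066)<.045)&(P[...,2]>.1)&(P[...,2]<.195); print('bottle',m.sum(),P[m].min(0),P[m].max(0),P[m].mean(0))
q=P[m&(P[...,2]<.185)]; r=cv2.minAreaRect(q[:,:2].astype(np.float32)*1000); print(np.round(r[0],1),np.round(r[1],1),round(r[2],1))
o=np.zeros((600,800,3),np.uint8); a=cv2.resize(s[150:390,120:420],(500,400)); b=cv2.resize(t[130:280,190:430],(400,250))
o[:400,:500]=a[:,:,::-1]; o[350:,400:]=b[:,:,::-1]; cv2.imwrite('pics/c3.png',o)
E
```

```text
[0.5231968  0.20688415 0.22177532] [-1.79994226e+02  3.47445422e-03  1.32687742e+02] 0.021746231604789067 [ 0.06 -0.11 -0.07 -0.14  0.1   0.05  0.12]
shoulder 1704 [515.3 214.8] [32.2 12. ] 43.2
bottle 627 [0.50224859 0.20586223 0.14796766] [0.54522067 0.23083257 0.19495541] [0.51752275 0.21930912 0.17237476]
[523.2 218.9] [42.8 23.8] 3.3
```

View pics/c3.png

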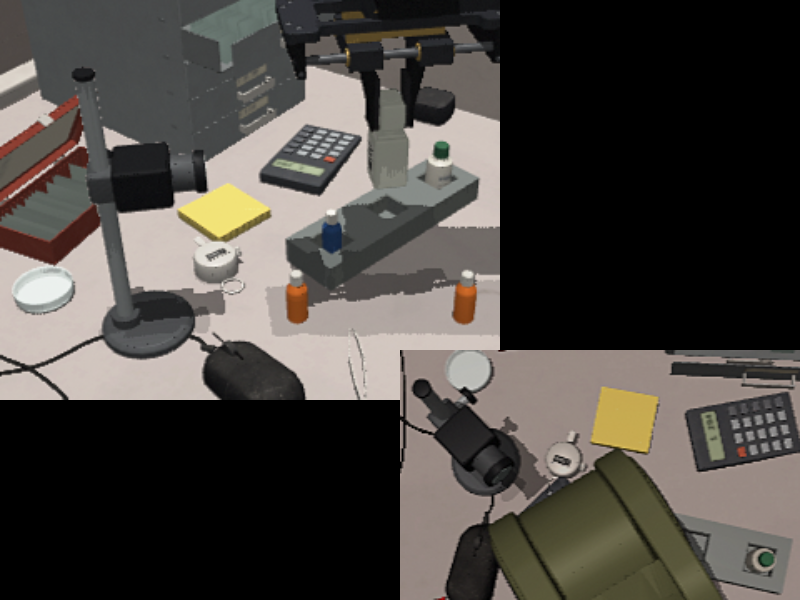

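The scene crop shows the bottle upright at (388,150), level with the lens at (200,172). The other bottles stand in the rack, and the mouse and calculator are untouched. Measured body yaw is 43° (wanted 42.7°) and the underside is at 0.147 m (wanted 0.146 m), so I'm handing in.

```bash
python3 -c "
from cell import env
print(env.sign_off())"
```

```text
the job is handed in; nothing more can be done
None
```

The job is handed in, with no verdict returned: the cap is screwed to its stop, and the arm is holding the bottle still and upright with its label facing the lens, within a few millimetres and about 1° of the wanted pose by my measurements.

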